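# Tighten the burr nut of a coffee grinder

## Robot

A 7-joint arm with a two-finger parallel gripper is mounted at the origin on the work surface; the furniture and walls round the work are solid. World frame = base frame: x ahead of the robot, y to its left, z up, the work surface at z = 0. Lengths are in m, angles in rad, forces in N, time in s.
With the tool pointing down it reaches from about 0.425 to 0.875 m from the base axis. Payload 4.7 kg.
Tool frame: the origin (TCP) lies midway between the tips of the shut fingers; the grasp point (between the pads) lies 19 mm behind it (grasp_offset is the distance from the TCP to the grasp point, in m); z points along the fingers, y is the line along which they close (so a half turn about z gives the same grasp; the last joint's range is limited). The gripper opens to 85 mm and grips with 20 to 120 N. Pads are 22 mm wide; open, the fingers measure 114 mm over their backs; the gripper's body (76 mm by 85 mm) begins 54 mm behind the grasp point. The pads swing forward as they close: fully open they stand 13 mm farther back than shut.
Start: joints at [1.154, 0.321, -0.07, 1.45, 0.023, 1.371, -0.057], TCP at [0.271, -0.591, 0.231] pointing down, gripper open.
Joint ranges: [-2.86, 2.86], [-0.3, 2.09], [-1.38, 1.24], [0.06, 2.45], [-1.56, 4.7], [0.09, 2.05], [-2.69, 2.69]. Speed limits (rad/s): [2.57, 2.57, 3.14, 3.14, 3.14, 3.14, 3.14].

## Interface

Orientations are given as a unit quaternion [x, y, z, w].
In Python, from workcell import * gives the robot as it stands.
- The arm moves only by the tool play_rows, never from a script. Its argument "targets" is a list of rows, each an object of numbers: "tx", "ty", "tz": the shift along the world's x, y, z in mm; "rx", "ry", "rz": the turn, a rotation vector about the world's x, y, z in degrees. In form: [{"tx": .., "ty": .., "tz": .., "rx": .., "ry": .., "rz": ..}, ...]. A call has 1 to 20 rows; each row shifts and turns the commanded pose from where the row before left it; what a row does not reach is not made up. A row lasts 1/8 s, in which the tool goes at most 62.5 mm and 10.7 degrees, less where a joint would pass 70% of its speed; a pose out of reach is approached as far as the arm can. A call is refused whole if a number of a shift passes 62.5 or a number of a turn 10.7, either way. A call with a gripper value outside its range is refused whole. "claw" is the opening, from 0 (shut) to 1 (fully open), set as the call begins (left out, the last holds). The fingers move at their own pace and stop on an object; the grip force is fixed at half the most. Time passes only in rows, so rows that do not move let the fingers close. It gives the time, the measured TCP pose, the force, the opening and the grip force at its end, in the units of the state.
- observe(): the state, without advancing time (a new reading comes with each control period).
- snapshot(name): name is "side" or "top" or "wrist"; returns a dict with "img" (480x640x3 uint8, blue, green, red), "fx", "fy", "cx", "cy" (pixels), "cam_to_world" (4x4, takes a point from camera to world coordinates). Camera axes: x right, y up, looking along -z (the intrinsics and any distortion apply to the point x, -y, -z); pixel columns grow to the right and rows downward; lengths in m; the calibration is good to about 2 mm. A picture is of the moment at which its call begins. There is no depth.
- close_job(): hands the job in; it is judged then, once.
The state is a dict: "time": time; "joints": joint angles; "dq": joint speeds; "effort": joint torques, N m; "eef_pos": TCP position; "tool_rot": TCP orientation; "contact_force": force on the tool from outside, world axes, zero at the start; "moment": the same for the moment, N m; "grip_width": finger opening in m; "finger_force": force on a finger pad.
Only numpy, scipy, OpenCV 4.12 (cv2) and the standard library are available. Lean on these libraries where they do the work, as an engineer would, in place of code of your own. Each camera call takes 0.05 s, during which the arm holds its last target. There are 200 camera calls.

## Task

The coffee grinder has been cleaned and its burr nut, deep down in the throat, is still loose. Take the T-handled box spanner out of its wooden stand, lower it down the throat over the nut, tighten the nut clockwise until it is firm but not overtightened, then put the spanner back upright in its stand, fully down. Press only gently while you feel for the nut, because the burr under it is ceramic, and leave the hopper, the coffee canister and the mug where they stand.

Things in the scene. Friction and masses are not known exactly. Their poses are not given: they have to be found in the camera images.
- grinder: coffee grinder without its hopper, fixed: dark upright cylinder 116 mm across on a foot plate, 152 mm high in all, small steel cup under the spout on its -x side. Origin: centre of its underside, on the axis of the throat; z up
- throat (a point): centre of the throat's mouth, on top of the grinder, 152 mm above the worktop. Vertical funnel 62 mm wide at the mouth, 40 mm wide from 24 mm down. The nut's top lies 74 mm below the mouth, the burr's flat face round the nut 88 mm below it: there the seated spanner's open end stops. Over 20 N on nut top or burr is too much. The spanner stays standing on the nut if let go
- burr_nut (a joint): turn of the brass hex nut on its spindle at the foot of the throat, rad, growing clockwise from above; 0 is home against the burr, and it starts loose at -0.8 to -0.4. Nut 24 mm across flats, 14 mm high, top corners chamfered 1.5 mm. 0.08 N m turns it. The direction in which its flats stand is not known: the spanner must feel for it (it fits every 60 degrees)
- spindle (a joint): turn of the upright spindle that carries burr and nut, rad, growing clockwise. It stays at 0 while the nut still runs, then, the nut home, winds up with it against the drive's sprung coupling: 0.12 N m of friction plus 1.0 N m per rad. Firm means wound to 0.15 to 0.40 (0.27 to 0.52 N m); overtightened above 0.5. Let go, it springs back to about 0.12
- spanner: T-handled box spanner, loose, 149 mm long, 0.2 kg, upright in the stand. Origin: centre of its open lower end; z along the shaft to the grip. Steel hex tube below, 36 mm long, 31 mm across flats, 36 mm over corners, hex mouth 25.5 mm across flats, 29 mm deep; shaft 13 mm. On the nut it has 0.12 rad of play either way; turn it back about 0.25 rad after tightening, so that it lifts off freely
- spanner_grip (a point): middle of the spanner's orange cross grip, 140 mm above its open end: bar 86 mm along the spanner's x, 14 mm wide in y, 18 mm high in z
- stand: turned beech stand for the spanner, fixed, 80 mm across, 62 mm high. Origin: centre of its underside. Vertical round hole 41 mm wide, flared to 49 mm at the rim; its floor lies 10 mm above the worktop, where the spanner's open end rests
- hopper: the grinder's clear bean hopper with black lid, taken off, 112 mm across, 119 mm high; origin: centre of its underside; bystander
- coffee_canister: orange coffee canister with wooden lid, 102 mm across, 140 mm high; origin: centre of its underside; bystander
- mug: green and white mug, 92 mm across without its handle, 93 mm high; origin: on its underside; bystander
There are look-alikes about, which are no part of the job. What is shaped like the spanner but blue is not meant.

How it is judged:
By the outcome, as a careful person would: the job done as asked, in the order asked, and still so for the second after the job is handed in, with the robot touching nothing.
It also fails if it takes over 70 s, if anything falls off the work surface, if the arm or the gripper's body presses on something with over 40 N, if the wrist force passes 120 N, or if a joint passes its speed limit or range.

## Working session

There is one attempt and no reset: what is moved stays moved. The work goes in short steps, Python scripts to look and compute and a tool call to move; the robot and the scene stay as the last step left them, time stands still between calls to the robot, and variables do not carry over. Pictures are saved under pics/ and viewed, at most 10 in all, crops included, and the job is handed in when it is done.

Besides the shell and the picture viewer there is one more tool, called after "Call:" by a JSON object that holds its "method" and its "body", one argument or row to a line. play_rows: Moves the arm, as the interface text tells. Its arguments: {"type":"object","properties":{"targets":{"type":"array","items":{"type":"object","properties":{"tx":{"type":"number"},"ty":{"type":"number"},"tz":{"type":"number"},"rx":{"type":"number"},"ry":{"type":"number"},"rz":{"type":"number"}}}},"claw":{"type":"number"}},"required":["targets"]}

```bash
mkdir -p pics
cat > h.py <<'E'
from workcell import *
import numpy as np, cv2
def save(n,f):
    s=snapshot(n); cv2.imwrite('pics/'+f,s['img']); 
    import pickle; pickle.dump(s,open('pics/'+f+'.pkl','wb')); return s
def load(f):
    import pickle; return pickle.load(open('pics/'+f+'.pkl','rb'))
def pix(s,u,v,z):
    T=np.array(s['cam_to_world']); d=T[:3,:3]@np.array([(u-s['cx'])/s['fx'],-(v-s['cy'])/s['fy'],-1]); o=T[:3,3]
    return o+d*(z-o[2])/d[2]
def proj(s,p):
    T=np.array(s['cam_to_world']); c=T[:3,:3].T@(np.array(p)-T[:3,3]); return s['cx']+s['fx']*c[0]/-c[2], s['cy']-s['fy']*c[1]/-c[2]
E
python3 - <<'E'
from h import *
a=save('top','t1.png'); b=save('side','s1.png')
print({k:v for k,v in a.items() if k!='img'}); print(b['cam_to_world'])
print(observe())
E
```

```text
{'fx': 556.4890294916368, 'fy': 556.4890294916368, 'cx': 319.36871046438773, 'cy': 240.49162060413514, 'cam_to_world': array([[ 0.00533177,  0.98201385, -0.18873358,  0.30496401],
       [-0.99808211, -0.0064143 , -0.06157082, -0.12764265],
       [-0.06167399,  0.18869989,  0.98009625,  1.17726323],
       [ 0.        ,  0.        ,  0.        ,  1.        ]])}
[[-0.98539871  0.09588454 -0.14069663  0.35410463]
 [-0.17017397 -0.58131836  0.79568196  0.68118764]
 [-0.00549593  0.80800688  0.58914742  0.66236562]
 [ 0.          0.          0.          1.        ]]
{'time': 0.1, 'joints': array([ 1.15408727,  0.32176329, -0.07009765,  1.45157599,  0.02263015,
        1.37076236, -0.05688952]), 'dq': array([-0.00100933, -0.00111747, -0.00042842, -0.0026901 , -0.0008611 ,
        0.00052809,  0.00096768]), 'effort': array([ 1.18970136e-03, -4.94877613e+01, -3.82878715e-01, -3.15207875e+01,
        1.32700126e-02,  7.43829820e-03,  4.19177252e-05]), 'eef_pos': array([ 0.27119889, -0.59019456,  0.23031206]), 'tool_rot': array([ 9.76883542e-01,  2.13770446e-01, -2.41057720e-04, -8.26542549e-04]), 'contact_force': array([-0.2150581 ,  0.34955674, -0.03027643]), 'moment': array([0.00817638, 0.01812353, 0.03901173]), 'finger_force': 0.0, 'grip_width': 0.08547048339510085}
```

View pics/t1.png

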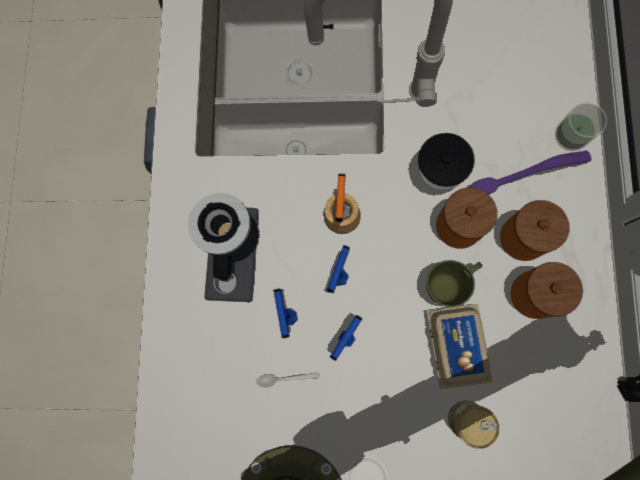

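View pics/s1.png

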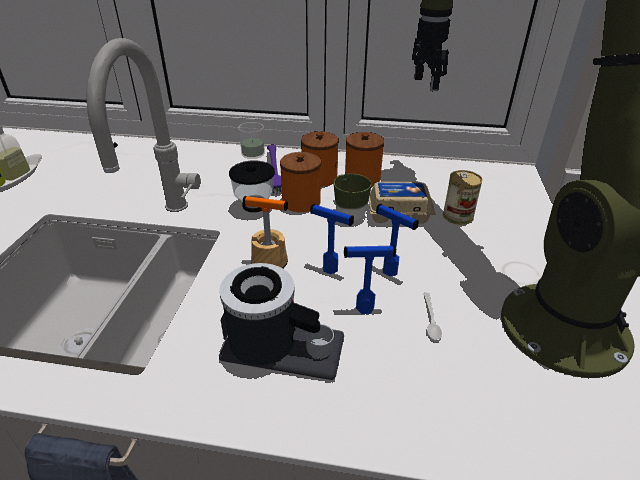

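The top picture shows the orange spanner grip at about (341,197), with the stand at (342,213) and the grinder mouth near (220,223). The three blue look-alikes are at (339,270), (285,313) and (346,338). Next I'll enlarge the relevant part.

Run:
```python
from h import *
s=load('t1.png'); im=s['img']
cv2.imwrite('pics/c1.png',cv2.resize(im[160:300,180:370],None,fx=4,fy=4,interpolation=cv2.INTER_CUBIC))
# orange segmentation of grip
hsv=cv2.cvtColor(im,cv2.COLOR_BGR2HSV)
m=cv2.inRange(hsv,(5,200,150),(16,255,255)); m[:, :300]=0; m[:,380:]=0
n,l,st,c=cv2.connectedComponentsWithStats(m); i=1+np.argmax(st[1:,4]); print(st[i],c[i])
r=cv2.minAreaRect(np.argwhere(l==i)[:,::-1].astype(np.float32)); print(r)
print('grip',pix(s,*c[i],.155)); 
for p in cv2.boxPoints(r): print(pix(s,*p,.159))
print('throat',pix(s,220,223,.152), 'stand',pix(s,342,213,.062))
b=load('s1.png'); hs=cv2.cvtColor(b['img'],cv2.COLOR_BGR2HSV); m=cv2.inRange(hs,(5,200,150),(16,255,255)); m[:190]=0;m[220:]=0;m[:,300:]=0
n,l,st,c=cv2.connectedComponentsWithStats(m); i=1+np.argmax(st[1:,4]); print(st[i],c[i],pix(b,*c[i],.15))
```

```text
[336 176   8  41 233] [340.00429185 196.86266094]
((340.1517333984375, 196.07199096679688), (6.175450325012207, 40.2963752746582), 3.5763344764709473)
grip [ 0.58591162 -0.10222596  0.155     ]
[ 0.54774151 -0.0943898   0.159     ]
[ 0.62640306 -0.09919937  0.159     ]
[ 0.62547323 -0.11093101  0.159     ]
[ 0.54689012 -0.10596463  0.159     ]
throat [0.5377123  0.12739824 0.152     ] stand [ 0.57706864 -0.10396427  0.062     ]
[245 197  40   8 143] [264.22377622 200.0979021 ] [ 0.58942628 -0.11285811  0.15      ]
```

View pics/c1.png

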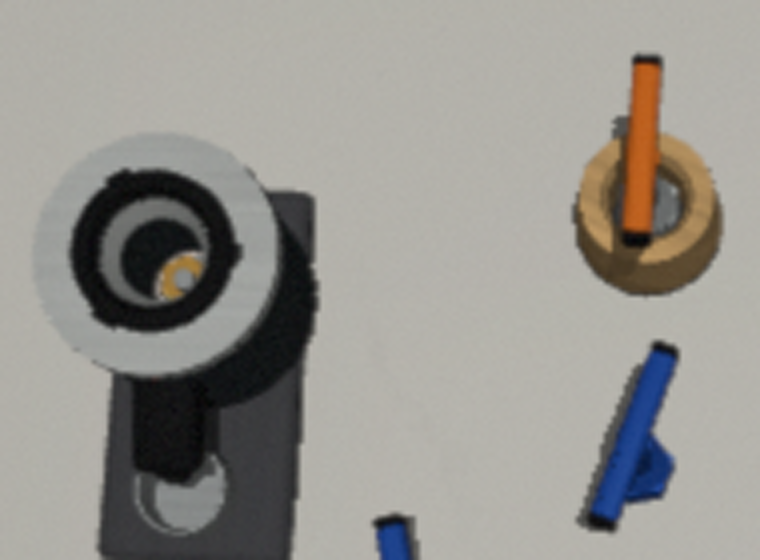

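The crop puts the throat axis at px (219,223), which gives (0.537, 0.129), and the grip at about (0.586,-0.103) with its bar 3.5° off x. I'll turn the wrist counter-clockwise on the way, to keep clockwise range for later.

Call:
{"method": "play_rows", "body": {
  "targets": [
    {"tx":22,"ty":35,"tz":10,"rz":10.5},
    {"tx":22,"ty":35,"tz":10,"rz":10.5},
    {"tx":22,"ty":35,"tz":10,"rz":10.5},
    {"tx":22,"ty":35,"tz":10,"rz":10.5},
    {"tx":22,"ty":35,"tz":10,"rz":10.5},
    {"tx":22,"ty":35,"tz":0,"rz":10.5},
    {"tx":22,"ty":35,"tz":0,"rz":10.5}
  ]
}}

```text
invalid input at $.targets[0]: expected keys tx, ty, tz, rx, ry, rz
```

Run:
```python
from h import *
o=observe(); print(o['time'],o['joints'],o['eef_pos'],o['tool_rot'],o['contact_force'])
```

```text
0.1 [ 1.15408727  0.32176329 -0.07009765  1.45157599  0.02263015  1.37076236
 -0.05688952] [ 0.27119889 -0.59019456  0.23031206] [ 9.76883542e-01  2.13770446e-01 -2.41057720e-04 -8.26542549e-04] [-0.2150581   0.34955674 -0.03027643]
```

Call:
{"method": "play_rows", "body": {
  "targets": [
    {"tx":22,"ty":35,"tz":10,"rx":0,"ry":0,"rz":10.5},
    {"tx":22,"ty":35,"tz":10,"rx":0,"ry":0,"rz":10.5},
    {"tx":22,"ty":35,"tz":10,"rx":0,"ry":0,"rz":10.5},
    {"tx":22,"ty":35,"tz":10,"rx":0,"ry":0,"rz":10.5},
    {"tx":22,"ty":35,"tz":10,"rx":0,"ry":0,"rz":10.5},
    {"tx":22,"ty":35,"tz":0,"rx":0,"ry":0,"rz":10.5},
    {"tx":22,"ty":35,"tz":0,"rx":0,"ry":0,"rz":10.5}
  ]
}}

```text
time: 0.98
eef_pos: [0.4259, -0.3443, 0.2812]
tool_rot: [0.653, 0.758, -0.0, -0.0]
contact_force: [0.2, -0.2, -0.5]
grip_width: 0.0853
finger_force: 0.0
```

Run:
```python
from h import *
o=observe(); print(o['time'],o['joints'],o['eef_pos'],o['tool_rot'],o['contact_force'])
```

```text
0.975 [ 0.97258498  0.10099001 -0.36702281  1.62023597  0.03663649  1.42731151
  0.75091867] [ 0.42589176 -0.34431464  0.2811516 ] [ 6.52554098e-01  7.57742133e-01 -4.55567592e-05 -7.81799770e-05] [ 0.15632576 -0.1537711  -0.45468095]
```

Call:
{"method": "play_rows", "body": {
  "targets": [
    {"tx":20,"ty":30,"tz":0,"rx":0,"ry":0,"rz":9.75},
    {"tx":20,"ty":30,"tz":0,"rx":0,"ry":0,"rz":9.75},
    {"tx":20,"ty":30,"tz":0,"rx":0,"ry":0,"rz":9.75},
    {"tx":20,"ty":30,"tz":0,"rx":0,"ry":0,"rz":9.75},
    {"tx":20,"ty":30,"tz":0,"rx":0,"ry":0,"rz":9.75},
    {"tx":20,"ty":30,"tz":0,"rx":0,"ry":0,"rz":9.75},
    {"tx":20,"ty":30,"tz":0,"rx":0,"ry":0,"rz":9.75},
    {"tx":20,"ty":30,"tz":0,"rx":0,"ry":0,"rz":9.75},
    {"tx":0,"ty":0,"tz":0,"rx":0,"ry":0,"rz":0}
  ]
}}

```text
time: 2.1
eef_pos: [0.5862, -0.1016, 0.2808]
tool_rot: [0.03, 1.0, 0.001, -0.0]
contact_force: [0.0, 0.5, 0.4]
grip_width: 0.0855
finger_force: 0.0
```

Run:
```python
from h import *
o=observe(); print(o['joints'],o['eef_pos'],o['tool_rot'])
s=save('wrist','w1.png'); print(s['cam_to_world'],s['fx'],proj(s,[.586,-.103,.15]),proj(s,[.537,.129,.152]),proj(s,[.58,-.104,.062]))
```

```text
[ 0.6894247   0.24403161 -0.67041305  1.49887622  0.14913079  1.45175453
  1.52632272] [ 0.58620088 -0.10164258  0.28080985] [ 3.00827424e-02  9.99546534e-01  1.31111998e-03 -1.91856385e-04]
[[ 0.05992476 -0.96325052 -0.26183478  0.52049778]
 [ 0.99819829  0.05862327  0.01278629 -0.0972373 ]
 [ 0.00303321 -0.26212925  0.96502801  0.42279508]
 [ 0.          0.          0.          1.        ]] 391.4202934054434 (np.float64(318.5558722656488), np.float64(221.95964576464115)) (np.float64(658.9260484002466), np.float64(131.40747723745932)) (np.float64(317.656853287086), np.float64(193.57131530946162))
```

View pics/w1.png

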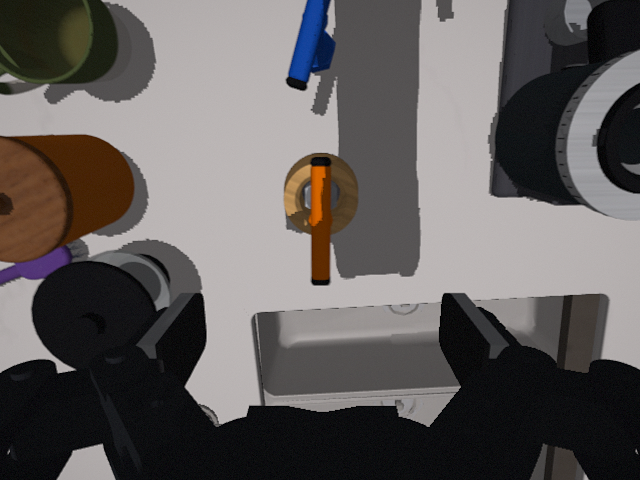

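The wrist view shows the orange bar upright from (320,158) to (320,283), in line with the tool, and the stand rim centred near (321,194).

Run:
```python
from h import *
s=load('w1.png')
im=s['img'];hsv=cv2.cvtColor(im,cv2.COLOR_BGR2HSV)
m=cv2.inRange(hsv,(5,200,90),(15,255,255)); m[:,:300]=0;m[:,340:]=0;m[:150]=0;m[290:]=0
p=np.argwhere(m>0); print(len(p)); 
for r in (170,200,230,250,270,280): 
    c=np.where(m[r]>0)[0]; print(r,c.min(),c.max())
print(pix(s,320,157.5,.154),pix(s,320.3,284,.154))
a,b=pix(s,320,157.5,.154),pix(s,320.3,284,.154); print((a+b)/2,np.linalg.norm(a-b))
print(pix(s,321,194,.062))
```

```text
1903
170 311 328
200 311 328
230 313 328
250 313 327
270 312 327Traceback (most recent call last):
  File "<stdin>", line 7, in <module>
    return umr_minimum(a, axis, None, out, keepdims, initial, where)
ValueError: zero-size array to reduction operation minimum which has no identity
```

Run:
```python
from h import *
s=load('w1.png')
for z in (.15,.159):
    a,b=pix(s,320,157.5,z),pix(s,320.,284,z); print(a,b,(a+b)/2,np.linalg.norm(a-b))
print(pix(s,321,194,.062))
# throat in top: candidates
t=load('t1.png'); print(pix(t,219,223.2,.152),pix(t,342.2,211,.062))
```

```text
[ 0.54067444 -0.09917335  0.15      ] [ 0.63372245 -0.10490066  0.15      ] [ 0.58719845 -0.10203701  0.15      ] 0.09322410309848204
[ 0.54000878 -0.09910947  0.159     ] [ 0.62998696 -0.10464784  0.159     ] [ 0.58499787 -0.10187866  0.159     ] 0.09014847234725992
[ 0.58058903 -0.10092251  0.062     ]
[0.53733678 0.12932136 0.152     ] [ 0.58130127 -0.10438605  0.062     ]
```

Call:
{"method": "play_rows", "body": {
  "targets": [
    {"tx":0,"ty":0,"tz":-40,"rx":0,"ry":0,"rz":0},
    {"tx":0,"ty":0,"tz":-40,"rx":0,"ry":0,"rz":0},
    {"tx":0,"ty":0,"tz":-40,"rx":0,"ry":0,"rz":0},
    {"tx":0,"ty":0,"tz":-29,"rx":0,"ry":0,"rz":0},
    {"tx":0,"ty":0,"tz":0,"rx":0,"ry":0,"rz":0}
  ]
}}

```text
time: 2.78
eef_pos: [0.5828, -0.1073, 0.1298]
tool_rot: [0.035, 0.999, 0.0, -0.003]
contact_force: [0.4, 0.3, -0.1]
grip_width: 0.0853
finger_force: 0.0
```

Call:
{"method": "play_rows", "body": {
  "targets": [
    {"tx":0,"ty":0,"tz":0,"rx":0,"ry":0,"rz":0},
    {"tx":0,"ty":0,"tz":0,"rx":0,"ry":0,"rz":0},
    {"tx":0,"ty":0,"tz":0,"rx":0,"ry":0,"rz":0},
    {"tx":0,"ty":0,"tz":0,"rx":0,"ry":0,"rz":0},
    {"tx":0,"ty":0,"tz":0,"rx":0,"ry":0,"rz":0},
    {"tx":0,"ty":0,"tz":0,"rx":0,"ry":0,"rz":0}
  ],
  "claw": 0
}}

```text
time: 3.52
eef_pos: [0.586, -0.1054, 0.133]
tool_rot: [0.033, 0.999, 0.0, 0.001]
contact_force: [-0.4, 1.3, 3.0]
grip_width: 0.0129
finger_force: 59.8
```

Call:
{"method": "play_rows", "body": {
  "targets": [
    {"tx":0,"ty":0,"tz":20,"rx":0,"ry":0,"rz":0},
    {"tx":0,"ty":0,"tz":40,"rx":0,"ry":0,"rz":0},
    {"tx":0,"ty":0,"tz":40,"rx":0,"ry":0,"rz":0},
    {"tx":0,"ty":0,"tz":40,"rx":0,"ry":0,"rz":0},
    {"tx":0,"ty":0,"tz":40,"rx":0,"ry":0,"rz":0},
    {"tx":0,"ty":0,"tz":0,"rx":0,"ry":0,"rz":0}
  ]
}}

```text
time: 4.28
eef_pos: [0.5869, -0.1055, 0.3167]
tool_rot: [0.033, 0.999, -0.001, 0.003]
contact_force: [1.3, -0.0, -1.8]
grip_width: 0.0131
finger_force: 59.1
```

Run:
```python
from h import *
o=observe(); print(o['joints'],o['eef_pos'],o['tool_rot'],o['contact_force'],o['grip_width'])
a=save('side','s2.png'); b=save('top','t2.png');w=save('wrist','w2.png')
e=o['eef_pos']
print(proj(a,e),proj(b,e),proj(w,e))
cs=lambda s,c,k:cv2.resize(s['img'][c[1]:c[1]+150,c[0]:c[0]+130],None,fx=3,fy=3)
u,v=map(int,proj(a,e)); u2,v2=map(int,proj(w,e))
print(u-65,v-50); wi=cv2.resize(w['img'][60:360,190:450],None,fx=1.5,fy=1.5)
cv2.imwrite('pics/c2.png',np.hstack([cs(a,(u-65,v-50),3),wi]))
```

```text
[ 0.69164046  0.23148446 -0.67056238  1.44083375  0.14462394  1.51224457
  1.53087329] [ 0.58685733 -0.10552282  0.31666466] [ 3.32600068e-02  9.99441315e-01 -6.63287483e-04  3.22345664e-03] [ 1.34316715 -0.03031435 -1.76540231] 0.013071656305452015
(np.float64(258.8303540179859), np.float64(124.11480026067672)) (np.float64(339.5094607135039), np.float64(169.6712269222342)) (np.float64(320.75196608367276), np.float64(309.28623976193006))
193 74
```

View pics/c2.png

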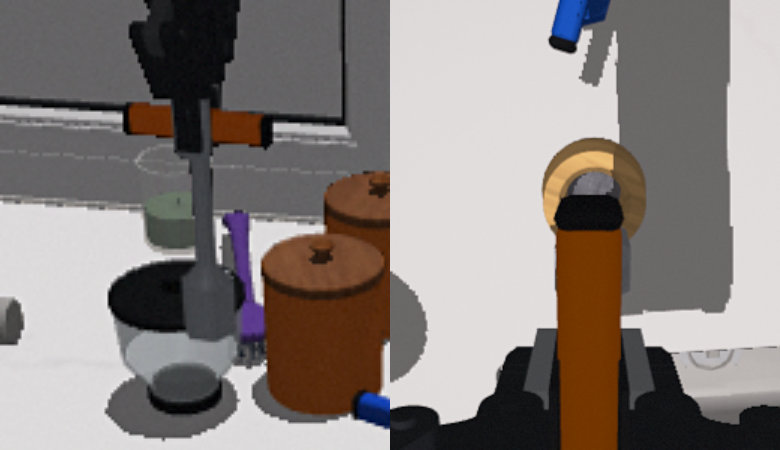

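The side view shows the spanner lifted and nearly upright. Its shaft is about 2 px to the -x side of the TCP, so I'll fit the axis numerically.

Run:
```python
from h import *
from scipy.optimize import least_squares
a=load('s2.png'); o=observe(); e=o['eef_pos']
im=a['img'].astype(int)
g=cv2.cvtColor(a['img'],cv2.COLOR_BGR2GRAY).astype(int)
for r in (128,134,140,146,152,158,166,170,174,178,182):print(r,g[r,250:276])
for dx in (0,-.004,-.008):
    print(dx,[tuple(np.round(proj(a,[e[0]+dx,e[1],e[2]+.019-h]),1)) for h in (0,.02,.06,.1,.105,.14)])
```

```text
128 [114 104 115 117 119 127  51  64  68  67  67  63  63 106 100  97  98 100
 101  99  98 101  97  97 100  98]
134 [100 107 104 105 104 106 104  60  65  69  69  62  62  35 104  99 102 102
  99 100 100 100  98 101 100 101]
140 [111 111  78 111 113 110 114  62  64  70  68  69  60  61 105 103 100 102
 100 100  99 102  99  98 102  98]
146 [112 114 115 112 114 114 105 127  63  69  67  66  62  63 175 162 161  75
  50  69  72  74  79  73  72  61]
152 [ 75  75  74  74  74  76  74  76  64  71  67  68  66  58 121 231 226 103
 111  59  52  70  74  77  67  64]
158 [161 162 162 161 160 157 170 184  77  63  69  66  68  62  66 226 230  76
  86  89  88  54  69  76  74  65]
166 [18 22 17 42 65 65 70 68 69 69 72 80 72 73 66 68 63 65 62 74 87 12 24 75
 74 70]
170 [ 8  9  7 30 63 64 64 65 68 70 76 78 74 69 69 68 63 64 67 69 69 23 17 13
 43 77]
174 [20 14 17 23 64 67 66 67 68 69 66 70 67 66 66 63 64 66 65 64 68 33 10  5
 47 63]
178 [19 18 18 18 50 66 68 68 66 69 68 68 66 69 65 66 65 66 65 70 66 56 86 84
 77 79]
182 [14 14 10 13 32 65 66 66 67 67 68 69 72 64 68 64 65 65 64 67 65 68 91 85
 78 78]
0 [(np.float64(259.6), np.float64(117.0)), (np.float64(260.3), np.float64(127.5)), (np.float64(261.8), np.float64(147.6)), (np.float64(263.1), np.float64(166.7)), (np.float64(263.3), np.float64(169.0)), (np.float64(264.4), np.float64(184.8))]
-0.004 [(np.float64(261.7), np.float64(117.1)), (np.float64(262.4), np.float64(127.6)), (np.float64(263.8), np.float64(147.8)), (np.float64(265.1), np.float64(166.8)), (np.float64(265.3), np.float64(169.2)), (np.float64(266.4), np.float64(185.0))]
-0.008 [(np.float64(263.9), np.float64(117.3)), (np.float64(264.6), np.float64(127.8)), (np.float64(265.9), np.float64(147.9)), (np.float64(267.2), np.float64(167.0)), (np.float64(267.3), np.float64(169.3)), (np.float64(268.4), np.float64(185.1))]
```

Call:
{"method": "play_rows", "body": {
  "targets": [
    {"tx":-7,"ty":33,"tz":0,"rx":0,"ry":0,"rz":0},
    {"tx":-7,"ty":34,"tz":0,"rx":0,"ry":0,"rz":0},
    {"tx":-7,"ty":34,"tz":0,"rx":0,"ry":0,"rz":0},
    {"tx":-7,"ty":34,"tz":0,"rx":0,"ry":0,"rz":0},
    {"tx":-7,"ty":34,"tz":0,"rx":0,"ry":0,"rz":0},
    {"tx":-8,"ty":33,"tz":0,"rx":0,"ry":0,"rz":0},
    {"tx":-8,"ty":33,"tz":0,"rx":0,"ry":0,"rz":0},
    {"tx":0,"ty":0,"tz":-20,"rx":0,"ry":0,"rz":0},
    {"tx":0,"ty":0,"tz":0,"rx":0,"ry":0,"rz":0},
    {"tx":0,"ty":0,"tz":0,"rx":0,"ry":0,"rz":0}
  ]
}}

```text
time: 5.68
eef_pos: [0.5344, 0.1285, 0.2919]
tool_rot: [0.034, 0.999, -0.0, -0.001]
contact_force: [-0.5, -0.6, -0.9]
grip_width: 0.0128
finger_force: 58.9
```

Run:
```python
from h import *
o=observe(); print(o['joints'],o['eef_pos'],o['tool_rot'],o['contact_force'],o['grip_width'])
a=save('side','s3.png'); w=save('wrist','w3.png');save('top','t3.png')
e=o['eef_pos']; print(proj(a,e),proj(a,[.537,.129,.152]),proj(w,[.537,.129,.152]))
u,v=map(int,proj(a,[.537,.129,.152])); print(u-65,v-90)
u2,v2=map(int,proj(w,[.537,.129,.152])); v2=max(v2,130);print(u2-100,v2-130)
cv2.imwrite('pics/c3.png',np.hstack([cv2.resize(a['img'][v-90:v+60,u-65:u+65],None,fx=3,fy=3),cv2.resize(w['img'][v2-130:v2+95,u2-100:u2+100],None,fx=2,fy=2)]))
```

```text
[ 0.45999076  0.14966311 -0.82151362  1.58454481  0.10983161  1.45662722
  1.13430423] [0.53435962 0.12845997 0.29190648] [ 3.39336153e-02  9.99423889e-01 -1.06792636e-04 -6.22465932e-04] [-0.5073819  -0.5880989  -0.91763724] 0.012822956227357012
(np.float64(253.69902393611144), np.float64(207.29373610897895)) (np.float64(258.60780077795425), np.float64(280.50336044751856)) (np.float64(321.7601851252369), np.float64(222.14861678180475))
193 190
221 92
```

View pics/c3.png

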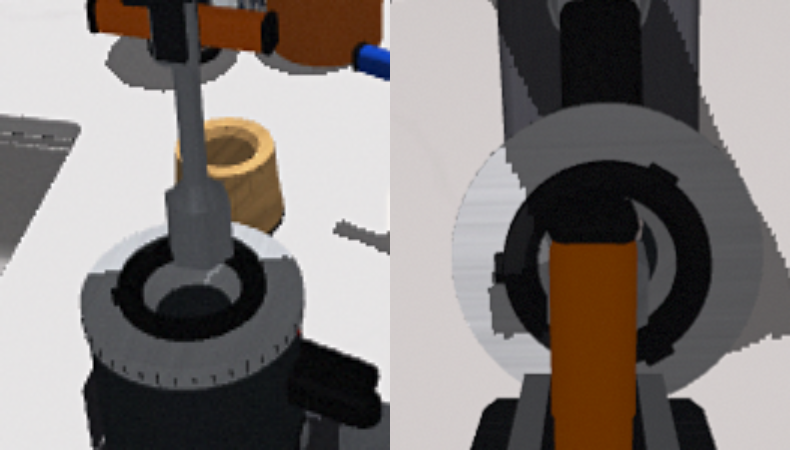

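In the side crop the tube tip centre is at (200,262) and the black mouth ring is centred near (190,286). In the wrist crop the ring is at u≈607 and the spanner at u≈595. I'll fit ellipses to the ring for a better offset.

Run:
```python
from h import *
def ring(f,n,c,r,th=45):
    s=load(f); g=cv2.cvtColor(s['img'],cv2.COLOR_BGR2GRAY)
    pts=[]
    for t in np.linspace(0,2*np.pi,180,endpoint=False):
        k=np.arange(3,r,.25); x=c[0]+k*np.cos(t); y=c[1]+k*np.sin(t)
        v=cv2.remap(g,x.astype(np.float32)[None],y.astype(np.float32)[None],1)[0].astype(int)
        # outward transition dark->bright : last
        i=np.where((v[:-1]<th)&(v[1:]>=th))[0]
        if len(i): pts.append((x[i[-1]],y[i[-1]]))
    pts=np.array(pts,np.float32)
    for _ in range(4):
        e=cv2.fitEllipseDirect(pts); 
        (cx,cy),(A,B),an=e; q=(pts-[cx,cy])@np.array([[np.cos(np.radians(an)),-np.sin(np.radians(an))],[np.sin(np.radians(an)),np.cos(np.radians(an))]])
        d=np.hypot(q[:,0]/(A/2),q[:,1]/(B/2))-1; ok=abs(d)<max(.03,np.median(abs(d))*2); pts=pts[ok].astype(np.float32)
    print(f,e,len(pts),pix(s,cx,cy,.152)); return s,e
ring('t1.png','',(218,222),26)
ring('s1.png','',(257,284),33)
ring('w3.png','',(329.5,223),65)
w=load('w3.png'); a=load('s3.png')
e=observe()['eef_pos']; zt=e[2]-.121
print('TCP',e,'tip z',zt,'wrist tip at v?',pix(w,323.2,223,zt),'side tip',pix(a,259.5,277,zt))
g=cv2.cvtColor(w['img'],cv2.COLOR_BGR2GRAY)
print('wrist row 240',g[240,280:365]); 
b=cv2.cvtColor(a['img'],cv2.COLOR_BGR2GRAY)
for r in (262,268,272,276,280):print(r,b[r,240:280])
for r in (220,230,240):print(r,b[r,240:280])
```

```text
t1.png ((217.66468811035156, 222.31797790527344), (38.58219909667969, 39.7545166015625), 54.53010559082031) 155 [0.53908876 0.13198054 0.152     ]
s1.png ((256.3220520019531, 285.2944030761719), (36.061763763427734, 49.334659576416016), 82.95841979980469) 134 [0.53765232 0.14068659 0.152     ]
w3.png ((329.28289794921875, 223.53057861328125), (103.4808120727539, 104.02935028076172), 63.3909797668457) 120 [0.53843146 0.13450055 0.152     ]
TCP [0.53477326 0.12885611 0.2927369 ] tip z 0.17173690027102922 wrist tip at v? [0.53291439 0.13028951 0.1717369 ] side tip [0.53065994 0.14216417 0.1717369 ]
wrist row 240 [18  5 10 12  9  7 12 10 11 14  4 10  7 15 11  6  8  8  6 34 74 53 55 59
 58 59 58 60 59 60 60 59 61 61 63 61 60 62 60 63 58 62 62 63 61 61 63 59
 61 61 61 62 60 62 63 60 58 61 59 58 57 59 55 53 64 69 68 66 67 70 80 83
 83 82 83 81 84 84 74 33 11  9  7 12 10]
262 [228 228 228 230 228 228 229 234 174  54  69  71  73  74  74  74  72  75
  73  70  73  69  72  70  69  69  71  73  67  72  84  80  86  90  89  87
  86  83  80  77]
268 [200 195 200 204 203 207 211 162 117  43  67  73  7
[... 420 characters left out ...]
 6  10   3
   6   6  13 121]
280 [  6  10   7   9  43  92  92  88  91  92  89  89  90  88  89  90  87  90
  89  91  86  86  99 130 131 131  90  90  88  88  86  43   4  12   2  11
  11   8   8   3]
220 [234 227 233 230 231 233 229  89 234 233 236 101  67  71  71  72  72  68
  65  65 206 233 228 228 228 229 229 229 229 228 228 228 228 228 228 229
 229 229 229 229]
230 [229 229 228 229 228 229 228 228 228 230 231 239  78  66  74  73  74  74
  65  65  70 218 196 184 182 183 183 189 187 187 183 180 177 178 184 179
 190 193 224 231]
240 [228 229 227 228 229 229 230 229 227 229 231 206 182  57  69  76  71  70
  72  69  68  68  77  76  73  68  73  74  80  79  78  73  69  70  73  74
  70  66 128 192]
```

Call:
{"method": "play_rows", "body": {
  "targets": [
    {"tx":6,"ty":4,"tz":0,"rx":0,"ry":0,"rz":0},
    {"tx":0,"ty":0,"tz":-10,"rx":0,"ry":0,"rz":0},
    {"tx":0,"ty":0,"tz":0,"rx":0,"ry":0,"rz":0}
  ]
}}

```text
time: 6.2
eef_pos: [0.5398, 0.1332, 0.2811]
tool_rot: [0.033, 0.999, -0.0, -0.001]
contact_force: [-0.1, 0.2, -1.7]
grip_width: 0.0129
finger_force: 58.9
```

Run:
```python
from h import *
o=observe(); print(o['eef_pos'],o['tool_rot'],o['contact_force'],o['moment'])
a=save('side','s4.png'); w=save('wrist','w4.png')
u,v,u2,v2=258,280,321,222
cv2.imwrite('pics/c4.png',np.hstack([cv2.resize(a['img'][v-75:v+45,u-45:u+45],None,fx=4,fy=4,interpolation=2),cv2.resize(w['img'][v2-80:v2+80,u2-70:u2+70],None,fx=3,fy=3,interpolation=2)]))
```

```text
[0.53980269 0.13319795 0.28106138] [ 3.31653852e-02  9.99449219e-01 -1.16961023e-04 -1.14074349e-03] [-0.08201844  0.2215486  -1.69807641] [-0.05078649  0.01496001 -0.00024591]
```

View pics/c4.png

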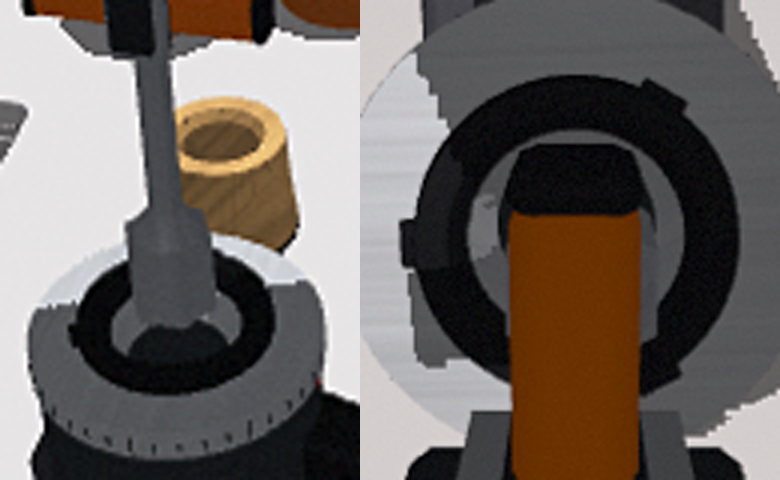

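The side crop shows the tip at u≈172 against the mouth at 176, and the wrist crop shows the tube at 582 against the ring at 578, so the tip is centred to about 1 mm. I'll lower it now.

Call:
{"method": "play_rows", "body": {
  "targets": [
    {"tx":-0.5,"ty":-0.5,"tz":-15,"rx":0,"ry":0,"rz":0},
    {"tx":0,"ty":0,"tz":-15,"rx":0,"ry":0,"rz":0},
    {"tx":0,"ty":0,"tz":-15,"rx":0,"ry":0,"rz":0},
    {"tx":0,"ty":0,"tz":0,"rx":0,"ry":0,"rz":0}
  ]
}}

```text
time: 6.8
eef_pos: [0.5389, 0.1324, 0.2354]
tool_rot: [0.033, 0.999, -0.0, -0.002]
contact_force: [-0.4, -0.4, -1.3]
grip_width: 0.013
finger_force: 58.8
```

Call:
{"method": "play_rows", "body": {
  "targets": [
    {"tx":0,"ty":0,"tz":-10,"rx":0,"ry":0,"rz":0},
    {"tx":0,"ty":0,"tz":-10,"rx":0,"ry":0,"rz":0},
    {"tx":0,"ty":0,"tz":-5,"rx":0,"ry":0,"rz":0},
    {"tx":0,"ty":0,"tz":0,"rx":0,"ry":0,"rz":0}
  ]
}}

```text
time: 7.3
eef_pos: [0.5397, 0.1328, 0.2119]
tool_rot: [0.033, 0.999, 0.0, -0.0]
contact_force: [0.1, -0.5, -2.2]
grip_width: 0.0129
finger_force: 59.0
```

Call:
{"method": "play_rows", "body": {
  "targets": [
    {"tx":0,"ty":0,"tz":-3,"rx":0,"ry":0,"rz":0},
    {"tx":0,"ty":0,"tz":-3,"rx":0,"ry":0,"rz":0},
    {"tx":0,"ty":0,"tz":-2,"rx":0,"ry":0,"rz":0},
    {"tx":0,"ty":0,"tz":0,"rx":0,"ry":0,"rz":0}
  ]
}}

```text
time: 7.8
eef_pos: [0.5398, 0.1328, 0.2042]
tool_rot: [0.033, 0.999, -0.0, -0.0]
contact_force: [-0.4, -0.3, -1.0]
grip_width: 0.0129
finger_force: 59.0
```

Call:
{"method": "play_rows", "body": {
  "targets": [
    {"tx":0,"ty":0,"tz":-1.5,"rx":0,"ry":0,"rz":0},
    {"tx":0,"ty":0,"tz":0,"rx":0,"ry":0,"rz":0}
  ]
}}

```text
time: 8.05
eef_pos: [0.5399, 0.1328, 0.2027]
tool_rot: [0.033, 0.999, 0.0, -0.0]
contact_force: [0.5, 1.1, -1.9]
grip_width: 0.0126
finger_force: 59.0
```

Call:
{"method": "play_rows", "body": {
  "targets": [
    {"tx":0,"ty":0,"tz":-1.5,"rx":0,"ry":0,"rz":0},
    {"tx":0,"ty":0,"tz":0,"rx":0,"ry":0,"rz":0}
  ]
}}

```text
time: 8.3
eef_pos: [0.5399, 0.1328, 0.2012]
tool_rot: [0.033, 0.999, 0.0, -0.0]
contact_force: [-0.4, 0.4, -1.9]
grip_width: 0.0129
finger_force: 59.0
```

Call:
{"method": "play_rows", "body": {
  "targets": [
    {"tx":0,"ty":0,"tz":-1,"rx":0,"ry":0,"rz":0},
    {"tx":0,"ty":0,"tz":0,"rx":0,"ry":0,"rz":0}
  ]
}}

```text
time: 8.55
eef_pos: [0.5399, 0.1328, 0.2003]
tool_rot: [0.033, 0.999, -0.0, -0.0]
contact_force: [0.1, -0.4, -2.7]
grip_width: 0.0126
finger_force: 59.0
```

Call:
{"method": "play_rows", "body": {
  "targets": [
    {"tx":0,"ty":0,"tz":-1,"rx":0,"ry":0,"rz":0},
    {"tx":0,"ty":0,"tz":0,"rx":0,"ry":0,"rz":0}
  ]
}}

```text
time: 8.8
eef_pos: [0.5399, 0.1327, 0.1992]
tool_rot: [0.033, 0.999, -0.0, -0.0]
contact_force: [0.0, -0.2, -1.6]
grip_width: 0.0126
finger_force: 58.9
```

Call:
{"method": "play_rows", "body": {
  "targets": [
    {"tx":0,"ty":0,"tz":-1,"rx":0,"ry":0,"rz":0},
    {"tx":0,"ty":0,"tz":0,"rx":0,"ry":0,"rz":0}
  ]
}}

```text
time: 9.05
eef_pos: [0.5399, 0.1327, 0.1982]
tool_rot: [0.033, 0.999, -0.0, -0.0]
contact_force: [-0.2, -0.8, -1.9]
grip_width: 0.0129
finger_force: 58.8
```

Call:
{"method": "play_rows", "body": {
  "targets": [
    {"tx":0,"ty":0,"tz":-1,"rx":0,"ry":0,"rz":0},
    {"tx":0,"ty":0,"tz":0,"rx":0,"ry":0,"rz":0}
  ]
}}

```text
time: 9.3
eef_pos: [0.5399, 0.1328, 0.1972]
tool_rot: [0.033, 0.999, -0.0, -0.0]
contact_force: [-0.7, -0.9, -2.0]
grip_width: 0.0128
finger_force: 58.9
```

Call:
{"method": "play_rows", "body": {
  "targets": [
    {"tx":0,"ty":0,"tz":-1,"rx":0,"ry":0,"rz":0},
    {"tx":0,"ty":0,"tz":0,"rx":0,"ry":0,"rz":0}
  ]
}}

```text
time: 9.55
eef_pos: [0.5399, 0.1328, 0.1962]
tool_rot: [0.033, 0.999, -0.0, -0.0]
contact_force: [0.3, -0.4, -3.0]
grip_width: 0.0132
finger_force: 58.9
```

Call:
{"method": "play_rows", "body": {
  "targets": [
    {"tx":0,"ty":0,"tz":-1,"rx":0,"ry":0,"rz":0},
    {"tx":0,"ty":0,"tz":0,"rx":0,"ry":0,"rz":0}
  ]
}}

```text
time: 9.8
eef_pos: [0.5399, 0.1328, 0.1952]
tool_rot: [0.033, 0.999, 0.0, -0.0]
contact_force: [-0.2, -0.9, -1.9]
grip_width: 0.0125
finger_force: 58.9
```

Call:
{"method": "play_rows", "body": {
  "targets": [
    {"tx":0,"ty":0,"tz":-1,"rx":0,"ry":0,"rz":0},
    {"tx":0,"ty":0,"tz":0,"rx":0,"ry":0,"rz":0}
  ]
}}

```text
time: 10.05
eef_pos: [0.5399, 0.1328, 0.1942]
tool_rot: [0.033, 0.999, 0.0, -0.0]
contact_force: [0.1, -1.2, -2.8]
grip_width: 0.0127
finger_force: 58.9
```

Call:
{"method": "play_rows", "body": {
  "targets": [
    {"tx":0,"ty":0,"tz":-1,"rx":0,"ry":0,"rz":0},
    {"tx":0,"ty":0,"tz":-1,"rx":0,"ry":0,"rz":0},
    {"tx":0,"ty":0,"tz":0,"rx":0,"ry":0,"rz":0}
  ]
}}

```text
time: 10.42
eef_pos: [0.5399, 0.1328, 0.1922]
tool_rot: [0.033, 0.999, 0.0, -0.0]
contact_force: [0.4, -0.7, -1.8]
grip_width: 0.0128
finger_force: 58.9
```

Call:
{"method": "play_rows", "body": {
  "targets": [
    {"tx":0,"ty":0,"tz":-1,"rx":0,"ry":0,"rz":0},
    {"tx":0,"ty":0,"tz":-1,"rx":0,"ry":0,"rz":0},
    {"tx":0,"ty":0,"tz":0,"rx":0,"ry":0,"rz":0}
  ]
}}

```text
time: 10.8
eef_pos: [0.5399, 0.1329, 0.1902]
tool_rot: [0.033, 0.999, 0.0, -0.0]
contact_force: [-0.6, -0.9, -2.6]
grip_width: 0.0124
finger_force: 58.9
```

Call:
{"method": "play_rows", "body": {
  "targets": [
    {"tx":0,"ty":0,"tz":-1,"rx":0,"ry":0,"rz":0},
    {"tx":0,"ty":0,"tz":0,"rx":0,"ry":0,"rz":0}
  ]
}}

```text
time: 11.05
eef_pos: [0.5399, 0.1329, 0.1892]
tool_rot: [0.033, 0.999, 0.0, -0.0]
contact_force: [-0.5, -1.3, -2.5]
grip_width: 0.0131
finger_force: 58.9
```

Run:
```python
from h import *
o=observe(); print(o['eef_pos'],o['tool_rot'],o['contact_force'],o['moment'],o['joints'])
```

```text
[0.53988552 0.13285598 0.18923753] [ 3.32945830e-02  9.99445579e-01  5.04698815e-05 -4.38668280e-05] [-0.51113114 -1.25039874 -2.53491559] [-0.33096834 -0.01978338  0.03605526] [ 0.4303952   0.22885369 -0.81482768  1.72195185  0.17380518  1.26560795
  1.08024362]
```

Call:
{"method": "play_rows", "body": {
  "targets": [
    {"tx":0,"ty":0,"tz":-1,"rx":0,"ry":0,"rz":0},
    {"tx":0,"ty":0,"tz":0,"rx":0,"ry":0,"rz":0}
  ]
}}

```text
time: 11.3
eef_pos: [0.5399, 0.1328, 0.1883]
tool_rot: [0.033, 0.999, 0.0, -0.0]
contact_force: [0.4, -1.0, -1.8]
grip_width: 0.0129
finger_force: 58.9
```

Call:
{"method": "play_rows", "body": {
  "targets": [
    {"tx":0,"ty":0,"tz":-1,"rx":0,"ry":0,"rz":0},
    {"tx":0,"ty":0,"tz":0,"rx":0,"ry":0,"rz":0}
  ]
}}

```text
time: 11.55
eef_pos: [0.5399, 0.1328, 0.1872]
tool_rot: [0.033, 0.999, 0.0, -0.0]
contact_force: [0.2, -1.4, -2.7]
grip_width: 0.013
finger_force: 58.9
```

Call:
{"method": "play_rows", "body": {
  "targets": [
    {"tx":0,"ty":0,"tz":-0.7,"rx":0,"ry":0,"rz":0},
    {"tx":0,"ty":0,"tz":0,"rx":0,"ry":0,"rz":0}
  ]
}}

```text
time: 11.8
eef_pos: [0.54, 0.133, 0.187]
tool_rot: [0.033, 0.999, 0.0, 0.0]
contact_force: [-0.5, -0.9, 0.8]
grip_width: 0.0129
finger_force: 59.3
```

Call:
{"method": "play_rows", "body": {
  "targets": [
    {"tx":0,"ty":0,"tz":-0.7,"rx":0,"ry":0,"rz":0},
    {"tx":0,"ty":0,"tz":0,"rx":0,"ry":0,"rz":0}
  ]
}}

```text
time: 12.05
eef_pos: [0.5403, 0.1331, 0.1869]
tool_rot: [0.033, 0.999, 0.0, 0.001]
contact_force: [-0.6, -1.3, 5.2]
grip_width: 0.0128
finger_force: 60.0
```

Call:
{"method": "play_rows", "body": {
  "targets": [
    {"tx":0,"ty":0,"tz":1.3,"rx":0,"ry":0,"rz":0},
    {"tx":0,"ty":0,"tz":0,"rx":0,"ry":0,"rz":-5},
    {"tx":0,"ty":0,"tz":0,"rx":0,"ry":0,"rz":-5},
    {"tx":0,"ty":0,"tz":0,"rx":0,"ry":0,"rz":0}
  ]
}}

```text
time: 12.55
eef_pos: [0.5399, 0.1325, 0.187]
tool_rot: [0.12, 0.993, -0.0, -0.0]
contact_force: [0.3, -1.3, 0.2]
grip_width: 0.0131
finger_force: 59.2
```

```bash
cat > ob.py <<'E'
from h import *
o=observe(); q=o['tool_rot']; print('t',o['time'],'pos',o['eef_pos'].round(4),'yaw',round(2*np.degrees(np.arctan2(q[1],q[0])),2),'F',o['contact_force'].round(1),'M',o['moment'].round(3),'eff7',o['effort'][6].round(3),'j7',o['joints'][6].round(3))
E
python3 ob.py
```

```text
t 12.55 pos [0.5399 0.1325 0.187 ] yaw 166.22 F [ 0.3 -1.3  0.2] M [-0.518 -0.064 -0.012] eff7 -0.27 j7 0.911
```

Call:
{"method": "play_rows", "body": {
  "targets": [
    {"tx":0,"ty":0,"tz":0,"rx":0,"ry":0,"rz":-5},
    {"tx":0,"ty":0,"tz":0,"rx":0,"ry":0,"rz":-5},
    {"tx":0,"ty":0,"tz":0,"rx":0,"ry":0,"rz":0}
  ]
}}

```text
time: 12.92
eef_pos: [0.5398, 0.1326, 0.187]
tool_rot: [0.205, 0.979, -0.0, -0.0]
contact_force: [0.1, -1.5, -0.9]
grip_width: 0.0129
finger_force: 59.1
```

```bash
python3 ob.py
```

```text
t 12.925 pos [0.5398 0.1326 0.187 ] yaw 156.3 F [ 0.1 -1.5 -0.9] M [-0.501  0.027 -0.015] eff7 -0.263 j7 0.743
```

Call:
{"method": "play_rows", "body": {
  "targets": [
    {"tx":0,"ty":0,"tz":0,"rx":0,"ry":0,"rz":-5},
    {"tx":0,"ty":0,"tz":0,"rx":0,"ry":0,"rz":0}
  ]
}}

```text
time: 13.18
eef_pos: [0.5397, 0.1327, 0.187]
tool_rot: [0.247, 0.969, -0.0, -0.0]
contact_force: [-0.4, -0.6, -0.6]
grip_width: 0.0126
finger_force: 59.1
```

```bash
python3 ob.py
```

```text
t 13.175 pos [0.5397 0.1327 0.187 ] yaw 151.34 F [-0.4 -0.6 -0.6] M [-0.517  0.078  0.018] eff7 -0.253 j7 0.659
```

Call:
{"method": "play_rows", "body": {
  "targets": [
    {"tx":0,"ty":0,"tz":0,"rx":0,"ry":0,"rz":-5},
    {"tx":0,"ty":0,"tz":0,"rx":0,"ry":0,"rz":0}
  ]
}}

```text
time: 13.42
eef_pos: [0.5397, 0.1328, 0.187]
tool_rot: [0.289, 0.957, -0.0, -0.0]
contact_force: [-0.1, -1.7, -1.3]
grip_width: 0.0131
finger_force: 59.0
```

```bash
python3 ob.py
```

```text
t 13.425 pos [0.5397 0.1328 0.187 ] yaw 146.37 F [-0.1 -1.7 -1.3] M [-0.47   0.086 -0.047] eff7 -0.252 j7 0.574
```

Call:
{"method": "play_rows", "body": {
  "targets": [
    {"tx":0,"ty":0,"tz":0,"rx":0,"ry":0,"rz":-5},
    {"tx":0,"ty":0,"tz":0,"rx":0,"ry":0,"rz":0}
  ]
}}

```text
time: 13.68
eef_pos: [0.5396, 0.1328, 0.187]
tool_rot: [0.331, 0.944, -0.0, -0.0]
contact_force: [-0.3, -1.4, -2.4]
grip_width: 0.0128
finger_force: 59.0
```

```bash
python3 ob.py
```

```text
t 13.675 pos [0.5396 0.1328 0.187 ] yaw 141.38 F [-0.3 -1.4 -2.4] M [-0.464  0.15   0.048] eff7 -0.252 j7 0.49
```

Call:
{"method": "play_rows", "body": {
  "targets": [
    {"tx":0,"ty":0,"tz":0,"rx":0,"ry":0,"rz":-5},
    {"tx":0,"ty":0,"tz":0,"rx":0,"ry":0,"rz":0}
  ]
}}

```text
time: 13.92
eef_pos: [0.5396, 0.1329, 0.187]
tool_rot: [0.371, 0.928, -0.0, -0.0]
contact_force: [-0.7, -1.5, -1.6]
grip_width: 0.0128
finger_force: 59.0
```

```bash
python3 ob.py
```

```text
t 13.925 pos [0.5396 0.1329 0.187 ] yaw 136.39 F [-0.7 -1.5 -1.6] M [-0.454  0.18  -0.03 ] eff7 -0.253 j7 0.405
```

Call:
{"method": "play_rows", "body": {
  "targets": [
    {"tx":0,"ty":0,"tz":0,"rx":0,"ry":0,"rz":-5},
    {"tx":0,"ty":0,"tz":0,"rx":0,"ry":0,"rz":0}
  ]
}}

```text
time: 14.18
eef_pos: [0.5396, 0.1329, 0.187]
tool_rot: [0.412, 0.911, -0.0, -0.0]
contact_force: [-0.5, -1.5, -1.2]
grip_width: 0.0127
finger_force: 58.9
```

```bash
python3 ob.py
```

```text
t 14.175 pos [0.5396 0.1329 0.187 ] yaw 131.39 F [-0.5 -1.5 -1.2] M [-0.355  0.266 -0.013] eff7 -0.252 j7 0.32
```

Call:
{"method": "play_rows", "body": {
  "targets": [
    {"tx":0,"ty":0,"tz":0,"rx":0,"ry":0,"rz":-5},
    {"tx":0,"ty":0,"tz":0,"rx":0,"ry":0,"rz":0}
  ]
}}

```text
time: 14.42
eef_pos: [0.5396, 0.133, 0.187]
tool_rot: [0.451, 0.893, -0.0, -0.0]
contact_force: [-1.5, -1.1, -1.9]
grip_width: 0.0126
finger_force: 58.9
```

```bash
python3 ob.py
```

```text
t 14.425 pos [0.5396 0.133  0.187 ] yaw 126.4 F [-1.5 -1.1 -1.9] M [-0.386  0.326  0.078] eff7 -0.299 j7 0.235
```

Call:
{"method": "play_rows", "body": {
  "targets": [
    {"tx":0,"ty":0,"tz":0,"rx":0,"ry":0,"rz":-5},
    {"tx":0,"ty":0,"tz":0,"rx":0,"ry":0,"rz":0}
  ]
}}

```text
time: 14.68
eef_pos: [0.5396, 0.133, 0.187]
tool_rot: [0.489, 0.872, -0.0, -0.0]
contact_force: [-1.8, -1.4, -2.6]
grip_width: 0.0133
finger_force: 58.9
```

```bash
python3 ob.py
```

```text
t 14.675 pos [0.5396 0.133  0.187 ] yaw 121.41 F [-1.8 -1.4 -2.6] M [-0.307  0.451  0.138] eff7 -0.361 j7 0.15
```

Call:
{"method": "play_rows", "body": {
  "targets": [
    {"tx":0,"ty":0,"tz":0,"rx":0,"ry":0,"rz":-5},
    {"tx":0,"ty":0,"tz":0,"rx":0,"ry":0,"rz":0}
  ]
}}

```text
time: 14.92
eef_pos: [0.5396, 0.1331, 0.187]
tool_rot: [0.527, 0.85, -0.0, -0.0]
contact_force: [-0.3, -0.1, -2.5]
grip_width: 0.0131
finger_force: 58.8
```

```bash
python3 ob.py
```

```text
t 14.925 pos [0.5396 0.1331 0.187 ] yaw 116.42 F [-0.3 -0.1 -2.5] M [-0.312  0.499  0.143] eff7 -0.422 j7 0.064
```

Call:
{"method": "play_rows", "body": {
  "targets": [
    {"tx":0,"ty":0,"tz":0,"rx":0,"ry":0,"rz":-3},
    {"tx":0,"ty":0,"tz":0,"rx":0,"ry":0,"rz":0}
  ]
}}

```text
time: 15.18
eef_pos: [0.5396, 0.1331, 0.1871]
tool_rot: [0.549, 0.836, -0.0, -0.0]
contact_force: [-1.7, 0.3, -3.3]
grip_width: 0.0126
finger_force: 58.8
```

```bash
python3 ob.py
```

```text
t 15.175 pos [0.5396 0.1331 0.1871] yaw 113.4 F [-1.7  0.3 -3.3] M [-0.099  0.581  0.246] eff7 -0.411 j7 0.013
```

```bash
cat > av.py <<'E'
from h import *
M=[];E=[];F=[]
for _ in range(8):
    s=snapshot('side'); o=observe(); M.append(o['moment']);E.append(o['effort'][6]);F.append(o['contact_force'])
print(np.mean(M,0).round(3),np.std(M,0).round(3),np.mean(E).round(3),np.mean(F,0).round(2),o['time'])
cv2.imwrite('pics/av.png',s['img'])
E
python3 av.py
```

```text
[-0.121  0.582  0.319] [0.051 0.025 0.041] -0.316 [-1.89 -0.53 -3.44] 15.575
```

Call:
{"method": "play_rows", "body": {
  "targets": [
    {"tx":0,"ty":0,"tz":0,"rx":0,"ry":0,"rz":-3},
    {"tx":0,"ty":0,"tz":0,"rx":0,"ry":0,"rz":0}
  ]
}}

```text
time: 15.82
eef_pos: [0.5397, 0.133, 0.187]
tool_rot: [0.572, 0.82, -0.0, -0.0]
contact_force: [-2.4, 0.4, -3.9]
grip_width: 0.0129
finger_force: 58.7
```

```bash
python3 av.py; python3 ob.py
```

```text
[-0.01   0.698  0.321] [0.032 0.029 0.021] -0.322 [-2.1   0.16 -4.57] 16.225
t 16.225 pos [0.5397 0.1329 0.1871] yaw 110.2 F [-2.6  1.  -5.3] M [0.049 0.734 0.308] eff7 -0.329 j7 -0.041
```

Call:
{"method": "play_rows", "body": {
  "targets": [
    {"tx":0,"ty":0,"tz":0,"rx":0,"ry":0,"rz":-2},
    {"tx":0,"ty":0,"tz":0,"rx":0,"ry":0,"rz":0}
  ]
}}

```text
time: 16.48
eef_pos: [0.5398, 0.1329, 0.1871]
tool_rot: [0.587, 0.81, -0.0, -0.0]
contact_force: [-1.9, -0.0, -5.3]
grip_width: 0.0129
finger_force: 58.5
```

```bash
python3 av.py; python3 ob.py
python3 - <<'E'
from h import *
w=save('wrist','w5.png'); cv2.imwrite('pics/c5.png',np.hstack([cv2.resize(w['img'][130:400,200:440],None,fx=1.5,fy=1.5),cv2.resize(cv2.imread('pics/av.png')[150:330,180:340],None,fx=2.25,fy=2.25)]))
E
```

```text
[0.067 0.767 0.358] [0.034 0.043 0.02 ] -0.373 [-2.07  0.46 -5.84] 16.875
t 16.875 pos [0.5398 0.1329 0.1871] yaw 108.19 F [-2.8  0.9 -4.8] M [0.076 0.721 0.352] eff7 -0.37 j7 -0.076
```

View pics/c5.png

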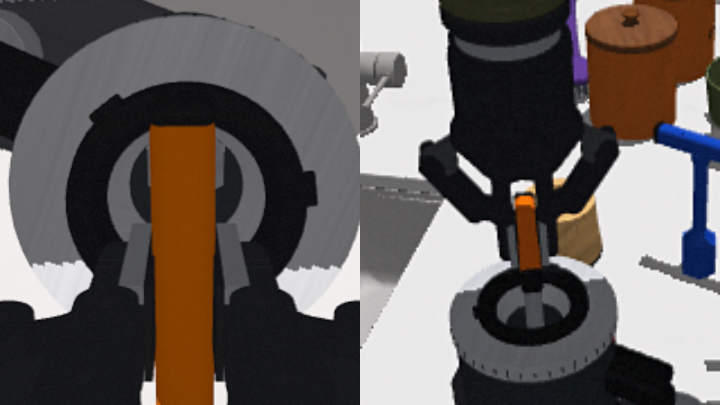

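The wrist view shows the bar still square between the pads. The torque rises at about 1 N m/rad to about 0.36–0.44 N m, which is firm. I'll back off and lift.

Call:
{"method": "play_rows", "body": {
  "targets": [
    {"tx":0,"ty":0,"tz":0,"rx":0,"ry":0,"rz":5},
    {"tx":0,"ty":0,"tz":0,"rx":0,"ry":0,"rz":5},
    {"tx":0,"ty":0,"tz":0,"rx":0,"ry":0,"rz":5},
    {"tx":0,"ty":0,"tz":0,"rx":0,"ry":0,"rz":0}
  ]
}}

```text
time: 17.42
eef_pos: [0.5399, 0.1325, 0.1871]
tool_rot: [0.476, 0.879, -0.0, -0.0]
contact_force: [-1.5, 0.4, -6.9]
grip_width: 0.0134
finger_force: 58.4
```

```bash
python3 av.py; python3 ob.py
```

```text
[-0.072  0.687  0.122] [0.028 0.036 0.024] -0.141 [-1.83 -0.64 -6.86] 17.825
t 17.825 pos [0.5399 0.1327 0.1871] yaw 123.16 F [-1.8 -0.5 -7.3] M [-0.098  0.656  0.108] eff7 -0.13 j7 0.18
```

Call:
{"method": "play_rows", "body": {
  "targets": [
    {"tx":0,"ty":0,"tz":2,"rx":0,"ry":0,"rz":0},
    {"tx":0,"ty":0,"tz":2,"rx":0,"ry":0,"rz":0},
    {"tx":0,"ty":0,"tz":0,"rx":0,"ry":0,"rz":0}
  ]
}}

```text
time: 18.2
eef_pos: [0.5396, 0.1327, 0.1908]
tool_rot: [0.476, 0.88, -0.0, -0.0]
contact_force: [-1.1, -0.2, -15.0]
grip_width: 0.0127
finger_force: 59.1
```

Lifting drags (13 N) and about 0.12 N m is still held, so I'll lower a little and turn back further.

Call:
{"method": "play_rows", "body": {
  "targets": [
    {"tx":0,"ty":0,"tz":-2,"rx":0,"ry":0,"rz":0},
    {"tx":0,"ty":0,"tz":0,"rx":0,"ry":0,"rz":4},
    {"tx":0,"ty":0,"tz":0,"rx":0,"ry":0,"rz":0}
  ]
}}

```text
time: 18.58
eef_pos: [0.5404, 0.1329, 0.1909]
tool_rot: [0.445, 0.895, 0.0, 0.001]
contact_force: [-2.5, -1.0, -1.8]
grip_width: 0.0128
finger_force: 61.0
```

```bash
python3 av.py; python3 ob.py
```

```text
[-0.42   1.216  0.036] [0.039 0.095 0.018] -0.031 [-3.39 -1.27  0.74] 18.975
t 18.975 pos [0.5405 0.133  0.1899] yaw 127.16 F [-3.  -1.3  0.3] M [-0.357  1.014  0.037] eff7 -0.032 j7 0.249
```

Call:
{"method": "play_rows", "body": {
  "targets": [
    {"tx":-1,"ty":-0.4,"tz":0,"rx":0,"ry":0,"rz":2},
    {"tx":0,"ty":0,"tz":1,"rx":0,"ry":0,"rz":0},
    {"tx":0,"ty":0,"tz":1,"rx":0,"ry":0,"rz":0},
    {"tx":0,"ty":0,"tz":0,"rx":0,"ry":0,"rz":0}
  ]
}}

```text
time: 19.48
eef_pos: [0.5394, 0.1326, 0.1914]
tool_rot: [0.429, 0.903, 0.0, 0.0]
contact_force: [-1.3, 0.8, -2.7]
grip_width: 0.0131
finger_force: 61.1
```

```bash
python3 av.py; python3 ob.py
```

```text
[-0.086  0.079 -0.018] [0.027 0.048 0.026] -0.002 [-0.26 -0.55 -1.93] 19.875
t 19.875 pos [0.5391 0.1326 0.1913] yaw 129.19 F [ 0.1 -0.1 -1.8] M [-0.083  0.05  -0.041] eff7 -0.001 j7 0.286
```

It is free now, with only its weight on the tool. Lifting out.

Call:
{"method": "play_rows", "body": {
  "targets": [
    {"tx":0,"ty":0,"tz":3,"rx":0,"ry":0,"rz":0},
    {"tx":0,"ty":0,"tz":4,"rx":0,"ry":0,"rz":0},
    {"tx":0,"ty":0,"tz":5,"rx":0,"ry":0,"rz":0},
    {"tx":0,"ty":0,"tz":0,"rx":0,"ry":0,"rz":0}
  ]
}}

```text
time: 20.38
eef_pos: [0.5393, 0.1327, 0.204]
tool_rot: [0.429, 0.903, 0.0, 0.001]
contact_force: [0.6, 0.1, -1.7]
grip_width: 0.0127
finger_force: 61.1
```

Call:
{"method": "play_rows", "body": {
  "targets": [
    {"tx":0,"ty":0,"tz":15,"rx":0,"ry":0,"rz":0},
    {"tx":0,"ty":0,"tz":15,"rx":0,"ry":0,"rz":0},
    {"tx":0,"ty":0,"tz":20,"rx":0,"ry":0,"rz":0},
    {"tx":0,"ty":0,"tz":25,"rx":0,"ry":0,"rz":0},
    {"tx":0,"ty":0,"tz":20,"rx":0,"ry":0,"rz":0},
    {"tx":0,"ty":0,"tz":15,"rx":0,"ry":0,"rz":0},
    {"tx":0,"ty":0,"tz":0,"rx":0,"ry":0,"rz":0}
  ]
}}

```text
time: 21.25
eef_pos: [0.5396, 0.1328, 0.3148]
tool_rot: [0.429, 0.903, 0.001, 0.001]
contact_force: [-0.1, -0.1, -3.1]
grip_width: 0.0126
finger_force: 61.2
```

Call:
{"method": "play_rows", "body": {
  "targets": [
    {"tx":7,"ty":-34,"tz":0,"rx":0,"ry":0,"rz":6.7},
    {"tx":7,"ty":-34,"tz":0,"rx":0,"ry":0,"rz":6.7},
    {"tx":7,"ty":-34,"tz":0,"rx":0,"ry":0,"rz":6.7},
    {"tx":7,"ty":-34,"tz":0,"rx":0,"ry":0,"rz":6.7},
    {"tx":7,"ty":-34,"tz":0,"rx":0,"ry":0,"rz":6.7},
    {"tx":6,"ty":-34,"tz":0,"rx":0,"ry":0,"rz":6.7},
    {"tx":6,"ty":-34,"tz":0,"rx":0,"ry":0,"rz":6.8},
    {"tx":0,"ty":0,"tz":-40,"rx":0,"ry":0,"rz":0},
    {"tx":0,"ty":0,"tz":-40,"rx":0,"ry":0,"rz":0},
    {"tx":0,"ty":0,"tz":-25,"rx":0,"ry":0,"rz":0},
    {"tx":0,"ty":0,"tz":0,"rx":0,"ry":0,"rz":0},
    {"tx":0,"ty":0,"tz":0,"rx":0,"ry":0,"rz":0}
  ]
}}

```text
time: 22.75
eef_pos: [0.5864, -0.1055, 0.2091]
tool_rot: [0.033, 0.999, 0.0, 0.001]
contact_force: [-0.4, 0.2, -2.1]
grip_width: 0.0128
finger_force: 61.0
```

Run:
```python
from h import *
o=observe(); print(o['eef_pos'],o['tool_rot'],o['contact_force'],o['moment'])
a=save('side','s6.png'); w=save('wrist','w6.png')
print(proj(a,[.584,-.103,.062]),proj(w,[.584,-.103,.062]))
u,v=268,235; u2,v2=320,200
cv2.imwrite('pics/c6.png',np.hstack([cv2.resize(a['img'][v-75:v+45,u-45:u+45],None,fx=4,fy=4,interpolation=2),cv2.resize(w['img'][v2-80:v2+80,u2-70:u2+70],None,fx=3,fy=3,interpolation=2)]))
```

```text
[ 0.58642417 -0.10551429  0.20910101] [3.32658856e-02 9.99446383e-01 3.74463141e-05 5.53281440e-04] [-0.38976303  0.15281432 -2.13626632] [0.0226043  0.00704943 0.00269907]
(np.float64(268.1591358242701), np.float64(238.01367636768185)) (np.float64(324.1015700427159), np.float64(212.68236387966118))
```

View pics/c6.png

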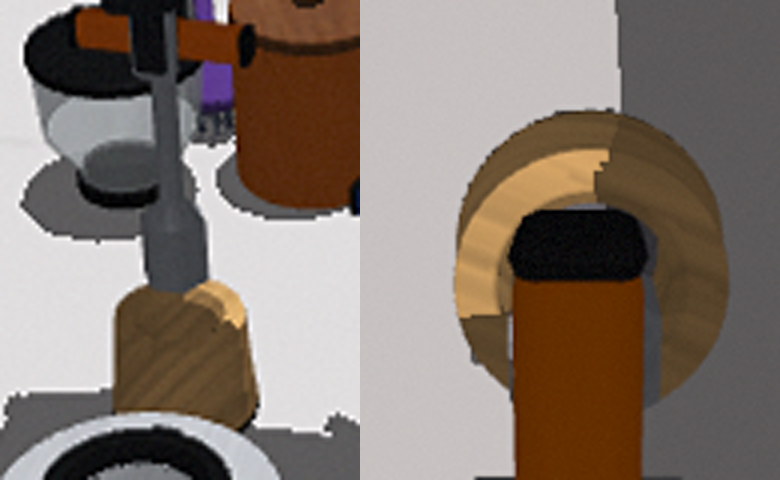

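The side crop shows the tip at u≈176 over the rim centre at 180, which agrees once perspective is allowed for. The wrist crop shows the tube at 585 and the rim at 591, so I'll nudge +y by 1.5 mm and lower.

Call:
{"method": "play_rows", "body": {
  "targets": [
    {"tx":0,"ty":1.5,"tz":-8,"rx":0,"ry":0,"rz":0},
    {"tx":0,"ty":0,"tz":-10,"rx":0,"ry":0,"rz":0},
    {"tx":0,"ty":0,"tz":-10,"rx":0,"ry":0,"rz":0},
    {"tx":0,"ty":0,"tz":-10,"rx":0,"ry":0,"rz":0},
    {"tx":0,"ty":0,"tz":0,"rx":0,"ry":0,"rz":0}
  ]
}}

```text
time: 23.48
eef_pos: [0.5851, -0.104, 0.1689]
tool_rot: [0.033, 0.999, 0.0, -0.001]
contact_force: [-0.2, -0.7, -1.7]
grip_width: 0.0129
finger_force: 61.1
```

Call:
{"method": "play_rows", "body": {
  "targets": [
    {"tx":0,"ty":0,"tz":-10,"rx":0,"ry":0,"rz":0},
    {"tx":0,"ty":0,"tz":-10,"rx":0,"ry":0,"rz":0},
    {"tx":0,"ty":0,"tz":-8,"rx":0,"ry":0,"rz":0},
    {"tx":0,"ty":0,"tz":0,"rx":0,"ry":0,"rz":0}
  ]
}}

```text
time: 23.98
eef_pos: [0.5853, -0.104, 0.1412]
tool_rot: [0.033, 0.999, 0.0, -0.001]
contact_force: [0.7, -0.1, -1.7]
grip_width: 0.0128
finger_force: 61.1
```

```bash
python3 ob.py
```

```text
t 23.975 pos [ 0.5853 -0.104   0.1412] yaw 176.18 F [ 0.7 -0.1 -1.7] M [ 0.043  0.039 -0.032] eff7 -0.013 j7 1.487
```

Call:
{"method": "play_rows", "body": {
  "targets": [
    {"tx":0,"ty":0,"tz":-2,"rx":0,"ry":0,"rz":0},
    {"tx":0,"ty":0,"tz":-2,"rx":0,"ry":0,"rz":0},
    {"tx":0,"ty":0,"tz":0,"rx":0,"ry":0,"rz":0}
  ]
}}

```text
time: 24.35
eef_pos: [0.5859, -0.104, 0.1382]
tool_rot: [0.033, 0.999, 0.0, 0.0]
contact_force: [0.3, -0.4, -2.3]
grip_width: 0.0129
finger_force: 61.1
```

Call:
{"method": "play_rows", "body": {
  "targets": [
    {"tx":0,"ty":0,"tz":-2,"rx":0,"ry":0,"rz":0},
    {"tx":0,"ty":0,"tz":-1,"rx":0,"ry":0,"rz":0},
    {"tx":0,"ty":0,"tz":0,"rx":0,"ry":0,"rz":0}
  ]
}}

```text
time: 24.72
eef_pos: [0.5858, -0.104, 0.1351]
tool_rot: [0.033, 0.999, 0.0, -0.0]
contact_force: [-0.3, -0.2, -2.5]
grip_width: 0.0128
finger_force: 61.1
```

Call:
{"method": "play_rows", "body": {
  "targets": [
    {"tx":0,"ty":0,"tz":-1,"rx":0,"ry":0,"rz":0},
    {"tx":0,"ty":0,"tz":0,"rx":0,"ry":0,"rz":0}
  ]
}}

```text
time: 24.98
eef_pos: [0.5859, -0.104, 0.1342]
tool_rot: [0.033, 0.999, 0.0, -0.0]
contact_force: [0.5, -0.6, -2.4]
grip_width: 0.0125
finger_force: 61.1
```

Call:
{"method": "play_rows", "body": {
  "targets": [
    {"tx":0,"ty":0,"tz":-1,"rx":0,"ry":0,"rz":0},
    {"tx":0,"ty":0,"tz":0,"rx":0,"ry":0,"rz":0}
  ]
}}

```text
time: 25.22
eef_pos: [0.5859, -0.104, 0.1332]
tool_rot: [0.033, 0.999, 0.0, -0.0]
contact_force: [0.0, -1.0, -1.9]
grip_width: 0.0128
finger_force: 61.1
```

Call:
{"method": "play_rows", "body": {
  "targets": [
    {"tx":0,"ty":0,"tz":-1,"rx":0,"ry":0,"rz":0},
    {"tx":0,"ty":0,"tz":0,"rx":0,"ry":0,"rz":0}
  ]
}}

```text
time: 25.48
eef_pos: [0.5863, -0.104, 0.133]
tool_rot: [0.033, 0.999, -0.0, 0.0]
contact_force: [-0.7, 0.5, 3.2]
grip_width: 0.0131
finger_force: 61.8
```

Call:
{"method": "play_rows", "body": {
  "targets": [
    {"tx":0,"ty":0,"tz":-1,"rx":0,"ry":0,"rz":0},
    {"tx":0,"ty":0,"tz":0,"rx":0,"ry":0,"rz":0}
  ]
}}

```text
time: 25.72
eef_pos: [0.5867, -0.1039, 0.133]
tool_rot: [0.033, 0.999, -0.0, 0.001]
contact_force: [-1.2, 0.9, 7.4]
grip_width: 0.013
finger_force: 62.6
```

Call:
{"method": "play_rows", "body": {
  "targets": [
    {"tx":0,"ty":0,"tz":1.5,"rx":0,"ry":0,"rz":0},
    {"tx":0,"ty":0,"tz":0,"rx":0,"ry":0,"rz":0}
  ]
}}

```text
time: 25.98
eef_pos: [0.5862, -0.104, 0.133]
tool_rot: [0.033, 0.999, -0.0, 0.0]
contact_force: [-0.4, 0.3, 3.5]
grip_width: 0.0133
finger_force: 61.7
```

Call:
{"method": "play_rows", "body": {
  "targets": [
    {"tx":0,"ty":0,"tz":0,"rx":0,"ry":0,"rz":0},
    {"tx":0,"ty":0,"tz":0,"rx":0,"ry":0,"rz":0},
    {"tx":0,"ty":0,"tz":0,"rx":0,"ry":0,"rz":0},
    {"tx":0,"ty":0,"tz":0,"rx":0,"ry":0,"rz":0},
    {"tx":0,"ty":0,"tz":0,"rx":0,"ry":0,"rz":0},
    {"tx":0,"ty":0,"tz":0,"rx":0,"ry":0,"rz":0},
    {"tx":0,"ty":0,"tz":20,"rx":0,"ry":0,"rz":0},
    {"tx":0,"ty":0,"tz":40,"rx":0,"ry":0,"rz":0},
    {"tx":0,"ty":0,"tz":40,"rx":0,"ry":0,"rz":0},
    {"tx":0,"ty":0,"tz":40,"rx":0,"ry":0,"rz":0},
    {"tx":0,"ty":0,"tz":0,"rx":0,"ry":0,"rz":0}
  ],
  "claw": 1
}}

```text
time: 27.35
eef_pos: [0.5882, -0.1038, 0.2783]
tool_rot: [0.033, 0.999, -0.001, 0.004]
contact_force: [-0.6, 0.5, -1.5]
grip_width: 0.0857
finger_force: 0.0
```

Run:
```python
from h import *
a=save('side','s7.png'); w=save('wrist','w7.png')
cv2.imwrite('pics/c7.png',np.hstack([cv2.resize(a['img'][110:350,170:390],None,fx=2,fy=2),cv2.resize(w['img'][80:320,230:410],None,fx=2,fy=2)]))
```

```text
(no output)
```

View pics/c7.png

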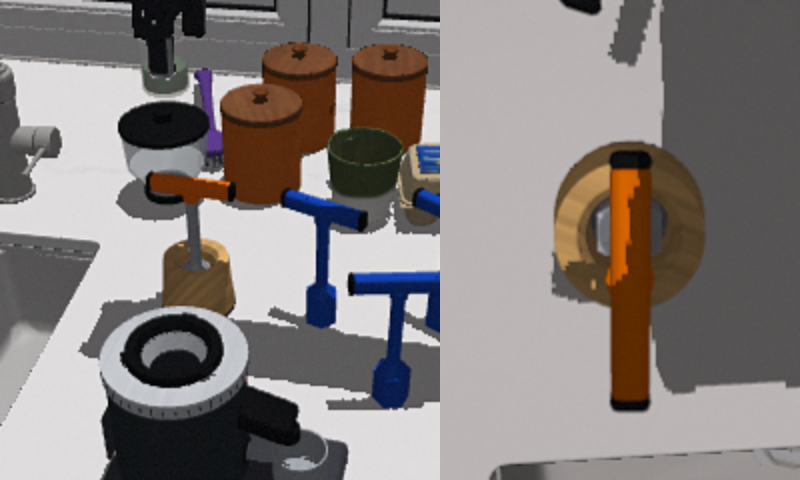

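The last view shows the spanner upright and fully down in its stand at (195,255), the gripper clear of it, and the bystanders where they were. Handing in.

```bash
python3 -c "
from workcell import *
print(close_job())"
```

```text
the job is handed in; nothing more can be done
None
```

I tightened the burr nut to an estimated 0.36–0.44 N m (firm, not overtightened), put the spanner back upright and fully down in its stand, and handed the job in at about 27 s; the verdict was not shown.

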